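Set the carver's tilting table on a gauge block and lock it with a tapped wedge

ROBOT

A 6-joint arm with a two-finger parallel gripper is mounted at the origin on the work surface. World frame = base frame: x ahead of the robot, y to its left, z up, the work surface at z = 0. Lengths are in mm, angles in degrees, forces in N, time in s.
With the tool pointing down it reaches from about 300 to 850 mm from the base axis. Payload 4.2 kg.
Tool frame: the origin (TCP) lies midway between the tips of the shut fingers; the grasp point (between the pads) lies env.hold_point_z behind it (env.hold_point_z is the distance from the TCP to the grasp point, in mm); z points along the fingers, y is the line along which they close (so a half turn about z gives the same grasp; the last joint's range is limited). The gripper opens to 91 mm and grips with 3 to 60 N. Pads are 32 mm wide; open, the fingers measure 118 mm over their backs; the gripper's body (76 mm by 178 mm) begins 60 mm behind the grasp point.
Start: joints at [63.484, 18.312, 89.639, -0, 72.044, -1.146], TCP at [246.375, 519.56, 213.976] pointing down, gripper open.
Joint ranges: [-177.97, 177.97], [-48.28, 115.42], [12.27, 149.76], [-77.06, 257.06], [2.81, 150.46], [-146.56, 146.56]. Speed limits (degrees/s): [147.25, 147.25, 180, 180, 180, 180].

INTERFACE

Orientations are given as [roll, pitch, yaw] about the fixed x, y, z axes, in that order (R = Rz(yaw) Ry(pitch) Rx(roll)).
In Python, from workcell import env, viewer, spotter gives the robot as it stands.
- The arm moves only by the tool apply_moves, never from a script. Its arguments are lists of equal length, an entry for each row: "delta_pos": the shift along the world's x, y, z normalised to -1 to 1, where 1 is 120 mm, a list of three; "rot": the turn, a rotation vector about the world's x, y, z normalised to -1 to 1, where 1 is 1.5 rad, a list of three; "hand": the opening, from 0 (shut) to 1 (fully open). A call has 1 to 10 rows; each row is the pose to reach, as a shift and turn from the pose commanded when the call began; what a row does not reach only later rows make up. A row lasts 1/12 s, in which the tool goes at most 41.7 mm and 7.16 degrees, less where a joint would pass 70% of its speed; a pose out of reach is approached as far as the arm can. A call with a number of a shift or a turn outside -1 to 1 is refused whole. A call with a gripper value outside its range is refused whole. The fingers move at their own pace and stop on an object; "newtons" is the grip in N (left out, the last holds). Time passes only in rows, so rows that repeat a pose let the fingers close. It gives the time, the measured TCP pose, the force, the opening and the grip force at its end, in the units of the state.
- env.state(): the state, without advancing time (a new reading comes with each control period).
- viewer.grab_frame(name): name is "scene" or "side" or "wrist"; returns a dict with "pixels" (400x640x3 uint8, red, green, blue), "camera_matrix" (3x3 intrinsics, pixels), "R" (3x3) and "t" (3): a world point X has camera coordinates R X + t; the wrist camera has in their place "mount" (4x4, takes a point from camera to tool coordinates, whose origin is the TCP and whose axes are the flange's). Camera axes: x right, y down, z forward; pixel columns grow to the right and rows downward; lengths in mm; the calibration is good to about 2 mm. A picture is of the moment at which its call begins: read the wrist's pose just before it. There is no depth.
- env.job_done(): hands the job in; it is judged then, once.
Trained networks look in a picture, given as the dict that the camera call returned (one of the last four; its "shot" number tells which), for a name from the list of things; names that differ only in an ending like _2 or _b are one class to them, and where a whole thing is asked for, a point or a joint stands for the part that bears it (a point fixed in the world has none). Each returns a list of dicts, best first, with "score" (0 to 1); they miss things now and then, are a little off and sometimes report something else, mostly with a low value. They report only what shows in the picture. A call takes as long as a camera call. They do not tell look-alikes from the thing itself.
- spotter.trace(picture, query): "mask" (400x640 bool, what is visible of it) and "box" ([centre column, centre row, width, height] in pixels, round what is visible of it).
- spotter.landmark_of(picture, query): "position" ([column, row] in pixels: a listed point, or the origin of a listed thing).
The state is a dict: "time_s": time; "qpos": joint angles; "qvel": joint speeds; "effort": joint torques, N m; "ee_pos": TCP position; "ee_rot": TCP orientation; "force": force on the tool from outside, world axes, zero at the start; "torque": the same for the moment, N m; "gripper_width": finger opening in mm; "gripper_force": force on a finger pad.
Only numpy, scipy, OpenCV 4.12 (cv2) and the standard library are available. Lean on these libraries where they do the work, as an engineer would, in place of code of your own. Each camera call takes 0.05 s, during which the arm holds its last target. There are 200 camera calls.

TASK

Set the little tilting table to its working angle and lock it: stand the middle-height one of the three loose steel blocks squarely in the middle of the table's anvil, then swing the raised plate down until its roller rests on that block. Then take the hammer from its rest and, with separate taps of its head, drawing back in between, drive the wedge sideways along its track under the plate's tail until one more firm tap no longer moves it and it sits tight; do not push the wedge with the hand. Lay the hammer back on its rest as it lay before, and leave the other two blocks and everything else on the bench as they are.

Things in the scene. Friction and masses are not known exactly. Their poses are not given: they have to be found in the camera images.
- tilter: Dark iron base of the tilting table, fixed; origin on the bench (z = 0). x from the anvil end (-x, robot side) to the wedge track, y across, z up. Slab 20 mm thick, x -100 to +56, y -50 to +50 mm. Hinge cheeks at x +33 to +57, |y| 38 to 46 mm, up to z = 77 mm.
- track (a point): On the floor of the wedge track, 20 mm above the bench, at base x = +78, y = 0; base axes. The track (base x +56 to +105, 20 mm thick) runs along y from -110 to +50 mm, with two rails 6 mm high (tops at z = 26 mm) either side of the wedge.
- anvil_top (a point): Centre of the flat top of the anvil (44 mm along the base's x, 50 mm along y), 44.5 mm above the bench; the block stands here.
- hinge_axis (a point): Middle of the plate's hinge axis, 65 mm above the bench at base x = +45 mm, y = 0; the axis runs along the base's y.
- tilt (a joint): Plate angle in rad: 0 level, free end pointing to the base's -x; grows as the free end rises. Starts at 1.25 to 1.48; rests at 0.349 on the middle block on the anvil. Stiff hinge: stays put above about 1.0, sinks slowly by its own weight (0.45 kg) below; 1 to 3 N at the free end moves it.
- plate_edge (a point): On the plate's upper (working) face, midway across, over the roller: 120 mm from the hinge axis, 4 mm off the mid-plane. Plate 8 mm thick, 70 mm wide, 9 to 128 mm from the axis, mid-plane through the axis; roller (18 mm thick, 74 mm long) under it, centred 8 mm below the mid-plane. When raised, this face looks away from the robot (base +x).
- tail_end (a point): Centre of the round end (radius 6 mm) of the plate's tail, a bar sticking out 35 mm beyond the hinge axis, opposite the free end. It swings up as the free end goes down; with the plate on the middle block it hangs over the middle of the track, its underside 47 mm above the bench.
- wedge: Loose pale boxwood wedge in the track (1.5 mm play each side), 102 x 24 mm, 0.12 kg, origin under its middle. Thin end 16 mm high at y = +51 mm, top sloping up to 40 mm at y = -29, then a 46 mm high block to the struck end at y = -51. Its +y is the base's +y, the way to drive it. Starts at base y -81 to -63 mm.
- wedge_butt (a point): Middle of the wedge's flat struck end (24 mm wide, 46 mm high), 45 mm above the bench. The wedge slides with a few N until it bears on the tail with this end at about base y = -66 mm, and jams tight at about -60 mm after a tap of 7 to 20 N; it then stays there by itself.
- middle_c (a point): Centre of the middle-height ground-steel block, 30 x 30 x 45 mm, 0.32 kg, standing on the bench.
- low_c (a point): Centre of the low steel block, 30 x 30 x 30 mm; leave it alone.
- tall_c (a point): Centre of the tall steel block, 30 x 30 x 60 mm; leave it alone.
- hammer: Loose hammer, 0.32 kg, origin under the middle of its iron head. Head 32 x 84 x 32 mm (x, y, z), struck faces at its own y = +42 and -42 mm. Wooden handle 20 mm wide (y), 18 mm high, centred 16 mm above the origin, running from the head along its -x to x = -160 mm.
- hammer_grip (a point): Point in the middle of the handle, 50 mm from the head's centre along the hammer's -x, 40 mm above the bench at the start; a good place to grip, near the centre of mass.
- hammer_head (a point): Centre of the hammer's head (16 mm above its underside).
- rest: Dark wooden hammer rest fixed to the bench, origin on the bench under where the head's middle lies, x along the lying hammer (handle to -x). A bar 24 mm high, 44 mm (x) by 100 mm (y), at x = 0 carries the head; a bar 31 mm high, 20 x 70 mm, at x = -130 mm carries the handle; between them only a 4 mm board.
- rest_head (a point): Where the centre of the hammer's head belongs when it lies on the rest: 40 mm above the bench.
- cat: Sleeping-cat carving, black, 80 mm across, 45 mm high; bystander.
- drill: Stubby hand drill with rosewood knob, 210 mm long, lying; bystander.
- incense: Lidded bronze incense box, 72 mm across, 52 mm high; bystander.
- jar: Empty amber glass jar, 66 mm across, 85 mm high; bystander.
- netsuke: Small pale carving, 40 mm across, 30 mm high; bystander.
- brush: Brush lying on the bench; bystander.
Mind the look-alikes: they are no part of the job. Leave any brown or red look-alike of the part that bears middle_c alone.

How it is judged:
By the outcome, as a careful person would: the job done as asked, in the order asked, and still so for the second after the job is handed in, with the robot touching nothing.
It also fails if it takes over 72 s, if anything falls off the work surface, if the arm or the gripper's body presses on something with over 40 N, if the wrist force passes 120 N, or if a joint passes its speed limit or range.

## Working session

There is one attempt and no reset: what is moved stays moved. The work goes in short steps, Python scripts to look and compute and a tool call to move; the robot and the scene stay as the last step left them, time stands still between calls to the robot, and variables do not carry over. Pictures are saved under pics/ and viewed, at most 10 in all, crops included, and the job is handed in when it is done.

Besides the shell and the picture viewer there is one more tool, called after "Emit:" as name(argument=value, ...) on one line, values as JSON. apply_moves: Moves the arm, as the interface text tells. Its arguments: {"type":"object","properties":{"delta_pos":{"type":"array"},"rot":{"type":"array"},"hand":{"type":"array"},"newtons":{"type":"number"}},"required":["delta_pos","rot","hand"]}

```bash
mkdir -p pics; ls; cat > h.py <<'E'
import numpy as np, cv2
from workcell import env, viewer, spotter
from scipy.spatial.transform import Rotation as Ro
def cam(p, st=None):
    K=np.array(p["camera_matrix"])
    if "R" in p: return K,np.array(p["R"]),np.array(p["t"])
    M=np.array(p["mount"]); T=np.eye(4); T[:3,:3]=Ro.from_euler('xyz',st["ee_rot"],degrees=True).as_matrix(); T[:3,3]=st["ee_pos"]
    W=np.linalg.inv(T@M); return K,W[:3,:3],W[:3,3]
def ray(c,px):
    K,R,t=c; d=R.T@np.linalg.solve(K,[px[0],px[1],1.]); return -R.T@t,d
def atz(c,px,z):
    o,d=ray(c,px); return o+d*(z-o[2])/d[2]
def tri(obs):
    A=np.zeros((3,3));b=np.zeros(3)
    for c,px in obs:
        o,d=ray(c,px);d=d/np.linalg.norm(d);P=np.eye(3)-np.outer(d,d);A+=P;b+=P@o
    X=np.linalg.solve(A,b); return X,[np.linalg.norm(np.cross(X-ray(c,px)[0],ray(c,px)[1]/np.linalg.norm(ray(c,px)[1]))) for c,px in obs]
def proj(c,X):
    K,R,t=c; u=K@(R@np.asarray(X)+t); return u[:2]/u[2]
def grab(n):
    st=env.state(); p=viewer.grab_frame(n); return p,cam(p,st)
def save(p,f): cv2.imwrite('pics/'+f,p["pixels"][:,:,::-1])
E
cat > m1.py <<'E'
from h import *
np.set_printoptions(precision=1,suppress=True)
print(env.state(),env.hold_point_z)
V={n:grab(n) for n in("scene","side")}
for n in V: save(V[n][0],n+'1.png')
for q in "tilter track anvil_top hinge_axis plate_edge tail_end wedge wedge_butt middle_c low_c tall_c hammer hammer_grip hammer_head rest rest_head".split():
    L={n:spotter.landmark_of(V[n][0],q) for n in V}
    for n in V: print(q,n,[(np.round(r["position"]),round(r["score"],2)) for r in L[n][:3]])
    if all(L.values()):
        for a in L["scene"][:2]:
            for b in L["side"][:2]:
                X,e=tri([(V["scene"][1],a["position"]),(V["side"][1],b["position"])]); print("   ",X,np.round(e,1))
E
python3 m1.py
```

```text
pics
{'time_s': 0.0, 'qpos': array([63.5, 18.3, 89.7,  0. , 72. , -1.1]), 'qvel': array([-0.1, -0.1,  0.1, -0. ,  0.1, -0. ]), 'effort': array([ -0. , -41.2, -23.2,   0.1,   0. ,  -0. ]), 'ee_pos': array([246.2, 519.1, 213.2]), 'ee_rot': array([-179.9,   -0. ,  154.6]), 'force': array([-0.3, -0.5, -0. ]), 'torque': array([-0., -0.,  0.]), 'gripper_force': 0.0, 'gripper_width': 91.04942056644722} 18.8
tilter scene [(array([327., 219.]), 0.67)]
tilter side [(array([314., 207.]), 0.58)]
    [575.8  32.3   3.7] [2.3 2.3]
track scene [(array([320., 234.]), 0.75)]
track side [(array([290., 197.]), 0.71)]
    [653.7  19.7  17.4] [0.7 0.7]
anvil_top scene [(array([331., 195.]), 0.62), (array([309., 166.]), 0.37)]
anvil_top side [(array([334., 202.]), 0.91)]
    [508.8  40.3  50.1] [3.1 3.1]
    [477.9   0.3  87.3] [65.7 65.7]
hinge_axis scene [(array([323., 219.]), 0.69)]
hinge_axis side [(array([299., 188.]), 0.76), (array([347., 131.]), 0.25), (array([333., 204.]), 0.22)]
    [620.6  27.1  65.1] [1.6 1.6]
    [575.5 -23.5 160.5] [109.2 109.2]
plate_edge scene [(array([325., 188.]), 0.58)]

[... 1601 characters left out ...]
)]
hammer_grip side [(array([360., 135.]), 0.78)]
    [ 501.6 -322.2   44. ] [4.8 4.8]
hammer_head scene [(array([229., 196.]), 0.72)]
hammer_head side [(array([348., 135.]), 0.73)]
    [ 545.3 -319.8   32.8] [2.4 2.4]
rest scene [(array([232., 202.]), 0.91), (array([405., 230.]), 0.68)]
rest side [(array([346., 142.]), 0.59), (array([338., 275.]), 0.29)]
    [ 551.2 -310.5   12.2] [2.5 2.5]
    [ 447.  -233.2 -326.1] [209.1 209.1]
    [587.9 206.2 252.1] [168. 168.]
    [490.3 273.  -57. ] [61.7 61.7]
rest_head scene [(array([362., 182.]), 0.74), (array([229., 197.]), 0.67)]
rest_head side [(array([346., 129.]), 0.78)]
    [531.7 104.1 274.6] [83.8 83.8]
    [ 556.5 -316.1   54. ] [3.7 3.7]
```

```bash
python3 - <<'E'
import cv2
a=cv2.imread('pics/scene1.png')[130:300,180:480]; cv2.imwrite('pics/scene1c.png',cv2.resize(a,(800,453),interpolation=cv2.INTER_CUBIC))
a=cv2.imread('pics/side1.png')[100:330,220:480]; cv2.imwrite('pics/side1c.png',cv2.resize(a,(678,600),interpolation=cv2.INTER_CUBIC))
E
```

```text
(no output)
```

View pics/scene1c.png

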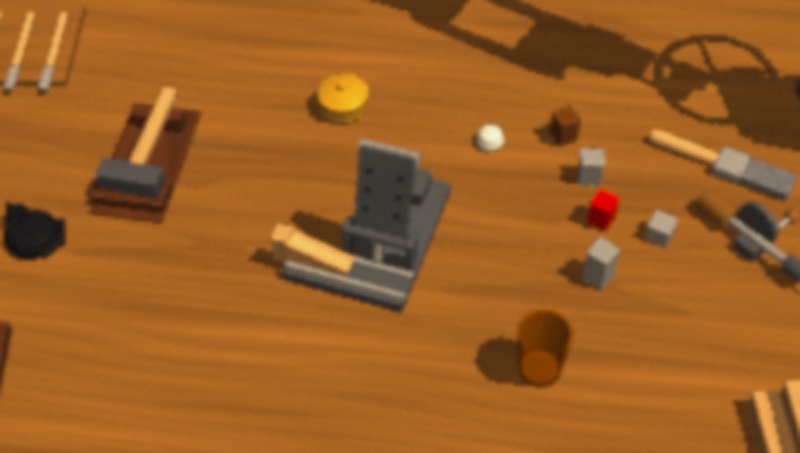

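View pics/side1c.png

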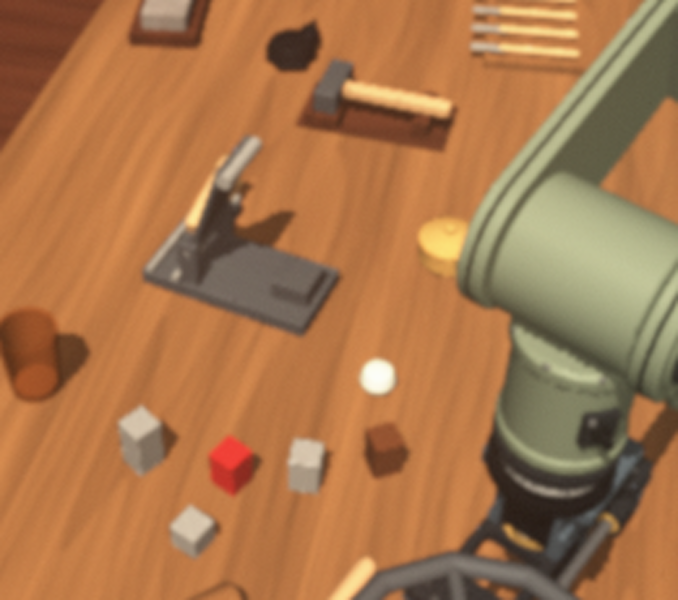

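The scene crop shows the middle block as the grey one at full-frame pixel (402,192), between the brown (391,177) and red (406,208) look-alikes. In the side view it is at (338,278). The tilter is at the centre with its plate raised, the wedge is to its left, and the hammer lies on the rest at far left.

```bash
python3 - <<'E'
from h import *
np.set_printoptions(precision=1,suppress=True)
a,ca=grab("scene");b,cb=grab("side");w,cw=grab("wrist")
print(tri([(ca,[402,191]),(cb,[337,277])]), atz(ca,[402,191],22),atz(cb,[337,277],22))
print(np.array(w["mount"]),w["camera_matrix"])
print("cam pos",ray(ca,[0,0])[0],ray(cb,[0,0])[0],ray(cw,[0,0])[0])
c=ca
E
```

```text
(array([442.2, 287. ,  31.8]), [np.float64(0.1397093431548054), np.float64(0.13970934315487268)]) [434.2 287.9  22. ] [443.7 279.6  22. ]
[[   0.    -1.    -0.3   78.9]
 [   1.     0.    -0.     0.7]
 [   0.    -0.3    1.  -170.4]
 [   0.     0.     0.     1. ]] [[345.    0.  317.2]
 [  0.  345.  201.4]
 [  0.    0.    1. ]]
cam pos [1536.2  179.4 1335.1] [293.4 976.3 964.8] [175.4 554.  384.4]
```

Emit:
apply_moves(delta_pos=[[1, -1, 0.3], [1, -1, 0.3], [1, -1, 0.3], [1, -1, 0.3], [1, -1, 0.3]], rot=[[0, 0, 0], [0, 0, 0], [0, 0, 0], [0, 0, 0], [0, 0, 0]], hand=[1, 1, 1, 1, 1])

```text
time_s: 2.27
ee_pos: [370.5, 396.1, 251.7]
ee_rot: [179.9, 0.2, 154.4]
force: [0.2, -0.1, -0.0]
gripper_width: 91.1
gripper_force: 0.0
```

Emit:
apply_moves(delta_pos=[[0.6, -0.9, 0], [0.6, -0.9, 0], [0.6, -0.9, 0], [0.6, -0.9, 0], [0.6, -0.9, 0]], rot=[[0, 0, 0], [0, 0, 0], [0, 0, 0], [0, 0, 0], [0, 0, 0]], hand=[1, 1, 1, 1, 1])

```text
time_s: 2.68
ee_pos: [439.3, 290.1, 249.9]
ee_rot: [180.0, -0.0, 154.4]
force: [-0.2, 0.1, -0.5]
gripper_width: 91.1
gripper_force: 0.0
```

```bash
cat > m2.py <<'E'
from h import *
import sys
np.set_printoptions(precision=1,suppress=True)
w,c=grab("wrist"); save(w,sys.argv[1]); s=env.state(); print(s["ee_pos"],s["ee_rot"],s["time_s"])
Z=dict(middle_c=22.5,low_c=15,tall_c=30,tilter=0,track=20,anvil_top=44.5,hinge_axis=65,wedge_butt=45,wedge=20,tail_end=30,plate_edge=175,hammer_head=40,hammer_grip=40,rest_head=40,rest=0,hammer=24)
for q in sys.argv[2:]:
    for r in spotter.landmark_of(w,q)[:4]: print(q,np.array(r["position"]),round(r["score"],2),atz(c,r["position"],Z[q]))
E
python3 m2.py w1.png middle_c low_c tall_c tilter track anvil_top hinge_axis wedge_butt
```

```text
[438.5 291.4 249.9] [180.   -0.  154.5] 2.7333
middle_c [258.3 132.8] 0.97 [370.8 249.4  22.5]
middle_c [310.4 177. ] 0.82 [442.4 280.4  22.5]
middle_c [346.1 219.4] 0.68 [508.7 296.7  22.5]
low_c [417.6 204.3] 0.55 [531.3 383.3  15. ]
tall_c [384.2 287.4] 0.94 [610.3 303.3  30. ]
tilter [199.2 329.1] 0.67 [576.9  38.9   0. ]
hinge_axis [201.9 192. ] 0.58 [399.3 173.9  65. ]
wedge_butt [200.9 186.9] 0.47 [395.5 167.4  45. ]
```

View pics/w1.png

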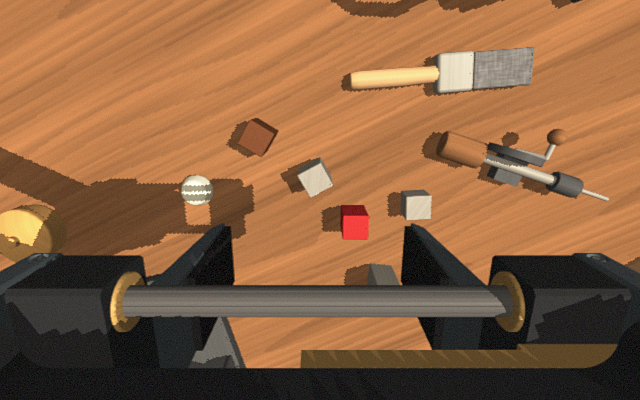

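The wrist view shows the middle block at (314,177), the brown look-alike at (258,137), the red one at (354,222) and the low block at (416,205). I'll fit the block's pose to its mask.

```bash
cat >> h.py <<'E'
from scipy.optimize import minimize
def box(x,y,yaw,hx,hy,z0,z1):
    a=np.radians(yaw); R=np.array([[np.cos(a),-np.sin(a)],[np.sin(a),np.cos(a)]])
    return [np.r_[R@[sx*hx,sy*hy]+[x,y],z] for sx in(-1,1) for sy in(-1,1) for z in(z0,z1)]
def fitbox(views,x,y,hx,hy,z0,z1,yaws):
    def cost(v):
        s=0
        for c,m in views:
            P=np.array([proj(c,X) for X in box(*v,hx,hy,z0,z1)])
            im=np.zeros((1600,2560),np.uint8); cv2.fillConvexPoly(im,cv2.convexHull((P*4+1.5).astype(np.float32)).astype(np.int32),1)
            M=np.repeat(np.repeat(m,4,0),4,1)
            s+=1-(M&(im>0)).sum()/(M|(im>0)).sum()
        return s
    best=min((minimize(cost,[x,y,w],method='Nelder-Mead',options=dict(initial_simplex=[[x,y,w],[x+6,y,w],[x,y+6,w],[x,y,w+15]],xatol=.1,fatol=1e-4,maxiter=90)) for w in yaws),key=lambda r:r.fun)
    return best.x,best.fun
def near(p,q,px):
    L=spotter.trace(p,q); L=[r for r in L if np.hypot(r["box"][0]-px[0],r["box"][1]-px[1])<12]
    return L[0]["mask"] if L else None
E
cat > m3.py <<'E'
from h import *
np.set_printoptions(precision=1,suppress=True)
w,c=grab("wrist");a,ca=grab("scene");b,cb=grab("side")
mw=near(w,"middle_c",(314,177)); ma=near(a,"middle_c",(402,191)); mb=near(b,"middle_c",(337,277))
for vs in ([(c,mw)],[(ca,ma),(cb,mb)]):
    if all(m is not None for _,m in vs): print([int(m.sum()) for _,m in vs],fitbox(vs,442,281,15,15,0,45,[20,60]))
for n,px,h in(("brown",(258,137),30),("red",(354,222),30)):
    m=near(w,"middle_c",px); print(n, None if m is None else fitbox([(c,m)],*atz(c,px,20)[:2],15,15,0,45,[20,60]))
E
python3 m3.py
```

```text
[907] (array([443.9, 285.9,  92.5]), np.float64(0.05142137697965676))
brown (array([375.2, 248.1,  31.3]), np.float64(0.07863258625031477))
red (array([514.7, 303.5,  67.2]), np.float64(0.07196237598247646))
```

Emit:
apply_moves(delta_pos=[[0.05, -0.05, -0.3], [0.05, -0.05, -0.6], [0.05, -0.05, -0.8], [0.05, -0.05, -0.8], [0.05, -0.05, -0.8], [0.05, -0.05, -0.8]], rot=[[0, 0, 0.326], [0, 0, 0.326], [0, 0, 0.326], [0, 0, 0.326], [0, 0, 0.326], [0, 0, 0.326]], hand=[1, 1, 1, 1, 1, 1])

```text
time_s: 4.03
ee_pos: [444.8, 285.7, 154.2]
ee_rot: [180.0, 0.0, -177.5]
force: [-0.1, -0.2, -0.6]
gripper_width: 91.1
gripper_force: 0.0
```

```bash
cat > m4.py <<'E'
from h import *
np.set_printoptions(precision=1,suppress=True)
w,c=grab("wrist");save(w,"w2.png");s=env.state();print(s["ee_pos"],s["ee_rot"])
for r in spotter.trace(w,"middle_c"):
    u=r["box"]; X=atz(c,u[:2],30); print(np.array(u),round(r["score"],2),X)
    if np.hypot(*(X[:2]-[444,286]))<20: print(fitbox([(c,r["mask"])],444,286,15,15,0,45,[0,15]))
E
python3 m4.py
```

```text
[445.1 285.9 154.8] [ 179.9    0.1 -177.5]
[273.6 108.4  53.8  53. ] 0.94 [373.7 247.2  30. ]
[333.5 260.2  47.3  50.4] 0.9 [508.6 304.3  30. ]
[316.9 193.1  37.1  49.2] 0.6 [444.4 286.   30. ]
(array([443.5, 286.3,   2.9]), np.float64(0.03878628985619004))
```

Emit:
apply_moves(delta_pos=[[-0.007, 0.006, -0.35], [-0.007, 0.006, -0.7], [-0.007, 0.006, -1], [-0.007, 0.006, -1]], rot=[[0, 0, 0.006], [0, 0, 0.006], [0, 0, 0.006], [0, 0, 0.006]], hand=[1, 1, 1, 1])

```text
time_s: 4.47
ee_pos: [439.7, 283.9, 29.0]
ee_rot: [-179.7, -0.6, -176.9]
force: [-0.7, -0.1, -0.0]
gripper_width: 90.6
gripper_force: 0.0
```

Emit:
apply_moves(delta_pos=[[0, 0, -0.24], [0, 0, -0.24], [0, 0, -0.24], [0, 0, -0.24], [0, 0, -0.24], [0, 0, -0.24], [0, 0, -0.24], [0, 0, -0.24]], rot=[[0, 0, 0], [0, 0, 0], [0, 0, 0], [0, 0, 0], [0, 0, 0], [0, 0, 0], [0, 0, 0], [0, 0, 0]], hand=[1, 1, 0, 0, 0, 0, 0, 0], newtons=30)

```text
time_s: 5.13
ee_pos: [443.9, 286.5, 6.0]
ee_rot: [180.0, 0.1, -176.8]
force: [0.3, -0.1, 0.8]
gripper_width: 54.0
gripper_force: 0.0
```

Emit:
apply_moves(delta_pos=[[0, 0, 0], [0, 0, 0], [0, 0, 0], [0, 0, 0], [0, 0, 0], [0, 0, 0], [0, 0, 0], [0, 0, 0]], rot=[[0, 0, 0], [0, 0, 0], [0, 0, 0], [0, 0, 0], [0, 0, 0], [0, 0, 0], [0, 0, 0], [0, 0, 0]], hand=[0, 0, 0, 0, 0, 0, 0, 0])

```text
time_s: 5.8
ee_pos: [443.4, 286.1, 5.1]
ee_rot: [-180.0, -0.0, -176.8]
force: [0.0, -1.5, 0.6]
gripper_width: 29.7
gripper_force: 30.0
```

Emit:
apply_moves(delta_pos=[[0, 0, 0.3], [0, 0, 0.6], [0, 0, 1], [0, 0, 1]], rot=[[0, 0, 0], [0, 0, 0], [0, 0, 0], [0, 0, 0]], hand=[0, 0, 0, 0])

```text
time_s: 6.13
ee_pos: [446.9, 288.6, 131.3]
ee_rot: [179.6, 0.6, -176.8]
force: [1.5, -0.3, -2.5]
gripper_width: 29.8
gripper_force: 30.0
```

Emit:
apply_moves(delta_pos=[[-0.1, -0.35, 0.4], [-0.2, -0.7, 0.8], [-0.2, -0.7, 0.8], [-0.2, -0.7, 0.8], [-0.2, -0.7, 0.8]], rot=[[0, 0, 0], [0, 0, 0], [0, 0, 0], [0, 0, 0], [0, 0, 0]], hand=[0, 0, 0, 0, 0])

```text
time_s: 6.55
ee_pos: [419.9, 201.7, 222.5]
ee_rot: [179.9, 0.2, -177.0]
force: [0.2, 0.4, -4.1]
gripper_width: 30.0
gripper_force: 30.0
```

Emit:
apply_moves(delta_pos=[[-0.1, -0.35, 0.4], [-0.16, -0.7, 0.8], [-0.16, -0.7, 0.8], [-0.16, -0.7, 0.8], [-0.16, -0.7, 0.8], [-0.16, -0.7, 0.8]], rot=[[0, 0, 0], [0, 0, 0], [0, 0, 0], [0, 0, 0], [0, 0, 0], [0, 0, 0]], hand=[0, 0, 0, 0, 0, 0])

```text
time_s: 7.05
ee_pos: [400.1, 119.0, 315.1]
ee_rot: [180.0, -0.2, -176.8]
force: [0.5, 0.4, -3.0]
gripper_width: 30.2
gripper_force: 30.0
```

```bash
cat > m5.py <<'E'
from h import *
from scipy.optimize import least_squares
np.set_printoptions(precision=1,suppress=True)
M=dict(tilter=(0,0,0),track=(78,0,20),anvil_top=(-70.5,0,44.5),hinge_axis=(45,0,65))
s=env.state();print(s["ee_pos"],s["ee_rot"])
V={n:grab(n) for n in("wrist","scene","side")}; save(V["wrist"][0],"w3.png")
O=[]
for n,(p,c) in V.items():
    for q in M:
        for r in spotter.landmark_of(p,q)[:2]: O.append((n,q,c,np.array(r["position"]),r["score"],M[q]))
def W(v,m):
    a=np.radians(v[2]);return np.array([v[0]+m[0]*np.cos(a)-m[1]*np.sin(a),v[1]+m[0]*np.sin(a)+m[1]*np.cos(a),m[2]])
def res(v,O): return np.concatenate([(proj(c,W(v,m))-u)*(2.3 if False else 1) for _,_,c,u,_,m in O])
v0=[578,31,-8]
good=[o for o in O if np.linalg.norm(proj(o[2],W(v0,o[5]))-o[3])<25]
for o in O: print(o[0],o[1],o[3],round(o[4],2),proj(o[2],W(v0,o[5]))-o[3])
for k in("wrist","scene","side",None):
    g=[o for o in good if k is None or o[0]==k]
    if len(g)>1: r=least_squares(res,v0,args=(g,),loss='soft_l1');print(k,r.x,np.abs(r.fun).mean(), "anvil",W(r.x,M["anvil_top"]))
E
python3 m5.py
```

```text
[400.1 119.  315.1] [ 180.    -0.2 -176.8]
wrist track [187.3 116.9] 0.49 [ 57.2 203.7]
wrist anvil_top [261.4 242.9] 0.89 [-5.8 -3.2]
scene tilter [326.5 220.5] 0.57 [-0.4 -0.9]
scene track [318.2 234.4] 0.55 [ 1.5 -0.1]
scene anvil_top [279.2 220. ] 0.7 [ 52.1 -23.5]
scene anvil_top [330.  197.8] 0.6 [ 1.3 -1.3]
scene hinge_axis [323.  214.9] 0.97 [-0.9  3.8]
side tilter [316.1 206.1] 0.87 [-3.4  1.7]
side tilter [272.7 266.9] 0.63 [ 40.  -59.1]
side track [289.9 195. ] 0.63 [-0.8  1.2]
side track [334.4 205.1] 0.47 [-45.3  -8.9]
side anvil_top [335.2 204.9] 0.56 [-0.6 -1.6]
side hinge_axis [296.9 187.9] 0.8 [1.4 0.1]
scene [579.3  29.8  -8. ] 1.2522717867720452 anvil [509.5  39.6  44.5]
side [576.2  29.9 -10.5] 1.160965023812814 anvil [506.8  42.7  44.5]
None [579.7  32.6 -12.7] 1.2321619760545448 anvil [511.   48.1  44.5]
```

View pics/w3.png

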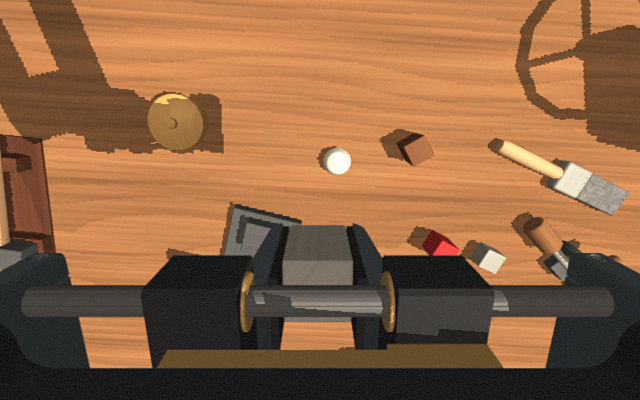

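The wrist view shows the slab's near-left corner at (235,203), but the gripper hides most of the tilter. I'll tilt the camera forward.

Emit:
apply_moves(delta_pos=[[-0.2, 0, 0.2], [-0.3, 0, 0.2], [-0.3, 0, 0.2], [-0.3, 0, 0.2], [-0.3, 0, 0.2], [-0.3, 0, 0.2]], rot=[[0, -0.3, 0], [0, -0.3, 0], [0, -0.3, 0], [0, -0.3, 0], [0, -0.3, 0], [0, -0.3, 0]], hand=[0, 0, 0, 0, 0, 0])

```text
time_s: 8.3
ee_pos: [363.2, 118.4, 341.2]
ee_rot: [-178.5, 25.7, -176.4]
force: [-0.5, 0.1, -3.0]
gripper_width: 30.2
gripper_force: 30.0
```

```bash
sed -i 's/"w3.png"/"w4.png"/' m5.py; python3 m5.py
```

```text
[363.2 118.4 341.2] [-178.5   25.7 -176.4]
wrist tilter [267.9 172.2] 0.97 [-4.5  2.5]
wrist track [258.1 216.8] 0.81 [-0.1 -1.4]
wrist track [343.2  75.2] 0.4 [-85.2 140.2]
wrist anvil_top [270.8 155.2] 0.73 [-7.5  0.4]
wrist anvil_top [253.4 219. ] 0.63 [  9.9 -63.4]
wrist hinge_axis [254.7 222.3] 0.87 [ 0.7 -1.8]
scene tilter [325.3 220.8] 0.6 [ 0.8 -1.2]
scene tilter [319.  233.2] 0.33 [  7.1 -13.6]
scene track [462.6 218.6] 0.63 [-142.9   15.7]
scene track [316.9 234.5] 0.62 [ 2.8 -0.2]
scene anvil_top [333.3 195.8] 0.65 [-2.   0.7]
scene anvil_top [317.5 232.8] 0.19 [ 13.8 -36.3]
scene hinge_axis [321.9 219.6] 0.59 [ 0.2 -0.9]
side tilter [318.1 209.7] 0.69 [-5.4 -1.9]
side anvil_top [336.9 203.1] 0.97 [-2.3  0.2]
side anvil_top [297.6 195.6] 0.62 [37.   7.7]
side hinge_axis [294.3 186.6] 0.81 [4.  1.4]
side hinge_axis [392.4 135.3] 0.23 [-94.1  52.7]
wrist [576.9  36.7 -12.2] 1.3792336240369956 anvil [508.   51.6  44.5]
scene [582.7  29.9 -13.6] 2.437354066254656 anvil [514.2  46.4  44.5]
side [571.8  29.7  -7.3] 2.154332664778105 anvil [501.9  38.7  44.5]
None [579.3  34.2 -11.8] 2.538500972397973 anvil [510.3  48.6  44.5]
```

View pics/w4.png

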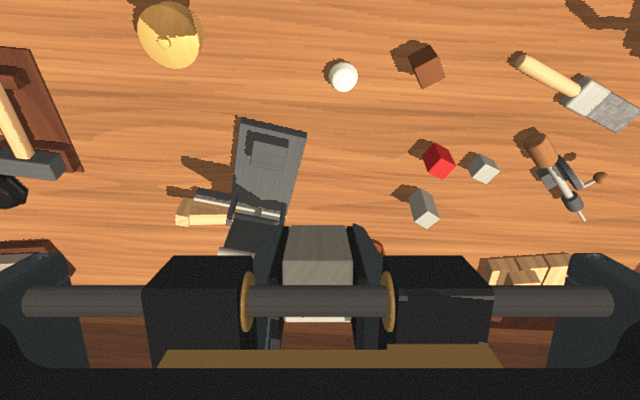

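The view is clear: slab corners at about (239,117) and (307,131), the anvil around (268,152) and the hinge at (253,210). I'll enlarge it for exact corners.

```bash
python3 - <<'E'
import cv2
a=cv2.imread('pics/w4.png')[105:235,160:320]; cv2.imwrite('pics/w4c.png',cv2.resize(a,(736,598),interpolation=cv2.INTER_CUBIC))
E
```

```text
(no output)
```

View pics/w4c.png

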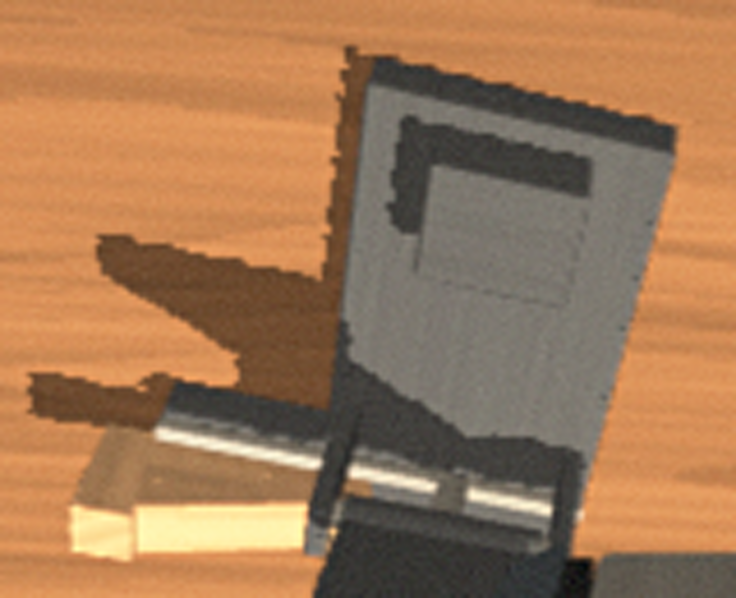

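The enlarged crop shows the anvil top corners and slab edges clearly. I'll fit them.

```bash
cat > m6.py <<'E'
from h import *
from scipy.optimize import least_squares
np.set_printoptions(precision=1,suppress=True)
w,c=grab("wrist")
S=lambda p:np.array(p)/4.6+[160-.39,105-.39]
obs=[((-100,-50,20),(372,85)),((-100,50,20),(674,152)),((-100,-50,0),(378,58)),((-100,50,0),(676,127)),
((-92.5,-25,44.5),(432,165)),((-92.5,25,44.5),(588,196)),((-48.5,25,44.5),(567,305)),((-48.5,-25,44.5),(416,270))]
def W(v,m):
    a=np.radians(v[2]);return np.array([v[0]+m[0]*np.cos(a)-m[1]*np.sin(a),v[1]+m[0]*np.sin(a)+m[1]*np.cos(a),m[2]])
r=least_squares(lambda v:np.concatenate([proj(c,W(v,m))-S(u) for m,u in obs]),[577,36,-12],loss='soft_l1')
print(r.x); print(r.fun.reshape(-1,2)); 
for n,m in dict(anvil=(-70.5,0,44.5),hinge=(45,0,65),track=(78,0,20)).items(): print(n,W(r.x,m))
ac=np.mean([atz(c,S(u),44.5) for m,u in obs[4:]],0);print("anvil centre direct",ac)
for n,u,z in(("butt bl",(70,505),46+20),("butt br",(133,512),46+20)): print(n,atz(c,S(u),z))
for n in("scene","side"):
    p,cc=grab(n); print(n,proj(cc,W(r.x,(-70.5,0,44.5))),proj(cc,W(r.x,(78,0,20))))
E
python3 m6.py
```

```text
[580.1  34.9 -10.6]
[[-1.5 -0.1]
 [ 0.9  0.3]
 [-0.2 -1. ]
 [ 1.1 -1.3]
 [-0.5 -0.2]
 [ 0.6  0.5]
 [-0.   0.8]
 [-0.3  1.6]]
anvil [510.8  47.8  44.5]
hinge [624.3  26.6  65. ]
track [656.7  20.6  20. ]
anvil centre direct [509.5  48.   44.5]
butt bl [ 618.9 -105.2   66. ]
butt br [620.7 -83.6  66. ]
scene [333.2 197.3] [319.8 234.7]
side [333.1 204.8] [288.6 196.3]
```

Emit:
apply_moves(delta_pos=[[0.3, 0.05, -0.1], [0.6, 0.1, -0.2], [1, 0.13, -0.34], [1, 0.13, -0.34], [1, 0.13, -0.34]], rot=[[0, 0.3, 0], [0, 0.3, 0], [0, 0.3, 0], [0, 0.3, 0], [0, 0.3, 0]], hand=[0, 0, 0, 0, 0])

```text
time_s: 9.62
ee_pos: [490.3, 133.6, 296.0]
ee_rot: [-179.9, -0.3, -177.0]
force: [0.6, 0.1, -3.3]
gripper_width: 30.0
gripper_force: 30.0
```

Emit:
apply_moves(delta_pos=[[0.3, 0.08, -0.2], [0.46, 0.13, -0.34], [0.46, 0.13, -0.34], [0.46, 0.13, -0.34], [0.46, 0.13, -0.34], [0.46, 0.13, -0.34]], rot=[[0, 0, -0.16], [0, 0, -0.16], [0, 0, -0.16], [0, 0, -0.16], [0, 0, -0.16], [0, 0, -0.16]], hand=[0, 0, 0, 0, 0, 0])

```text
time_s: 10.12
ee_pos: [539.1, 149.5, 261.0]
ee_rot: [180.0, 0.1, 169.5]
force: [-0.4, -0.4, -2.5]
gripper_width: 30.1
gripper_force: 30.0
```

```bash
sed -i 's/"w4.png"/"w5.png"/' m5.py; python3 m5.py; python3 - <<'E'
import cv2
from h import *
s=env.state(); c=cam(viewer.grab_frame("wrist"),s); u=proj(c,(545,43,30)); print(u)
x,y=int(u[0])-80,max(0,int(u[1])-60); a=cv2.imread('pics/w5.png')[y:y+150,x:x+200]; print(x,y); cv2.imwrite('pics/w5c.png',cv2.resize(a,None,fx=4,fy=4,interpolation=cv2.INTER_CUBIC))
E
```

```text
[539.1 149.5 261. ] [180.    0.1 169.5]
wrist tilter [234.5 208.4] 0.64 [-1.2  2.1]
wrist tilter [226.8 164.7] 0.32 [ 6.5 45.8]
wrist track [127.4 280. ] 0.43 [109.   -8.7]
wrist anvil_top [225.  162.5] 0.94 [-7.9  0.7]
wrist hinge_axis [226.  266.4] 0.97 [-1.4 -2.3]
scene track [316.9 235.2] 0.72 [ 2.8 -0.9]
scene anvil_top [329.4 192.3] 0.96 [1.9 4.2]
scene hinge_axis [318.3 217.5] 0.81 [3.8 1.2]
side tilter [316. 207.] 0.65 [-3.3  0.8]
side track [291.5 197. ] 0.87 [-2.4 -0.8]
side anvil_top [337.2 205.2] 0.71 [-2.6 -1.9]
side anvil_top [301.5 176.8] 0.43 [33.1 26.5]
side hinge_axis [298.2 187.8] 0.91 [0.1 0.2]
side hinge_axis [344.2 129.2] 0.36 [-45.9  58.8]
wrist [578.1  35.  -11.7] 1.1805479712565348 anvil [509.1  49.4  44.5]
scene [574.5  21.2  -9.1] 1.1707565538390934 anvil [504.9  32.3  44.5]
side [570.6  31.3  -8.8] 0.9168391959168076 anvil [500.9  42.1  44.5]
None [577.2  33.4 -12.5] 1.8413050597057534 anvil [508.4  48.6  44.5]
[230.14599435 191.16644488]
150 131
```

View pics/w5c.png

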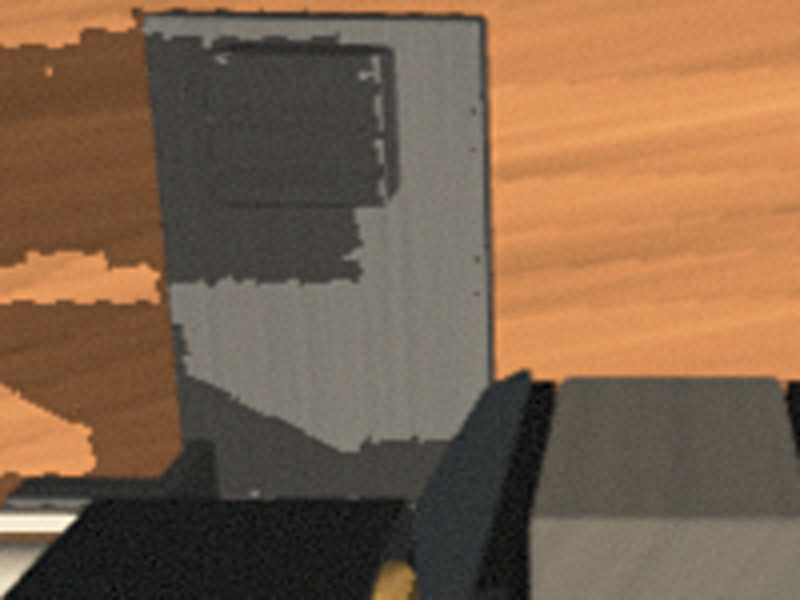

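The crop shows the slab's near corners at crop (145,25) and (487,17). The anvil's right edge is at about x = 385 and its far edge at y = 206.

```bash
cat > m7.py <<'E'
from h import *
from scipy.optimize import least_squares
np.set_printoptions(precision=1,suppress=True)
w,c=grab("wrist")
S=lambda p:np.array(p)/4-.375+[150,131]
obs=[((-100,-50,20),(145,25)),((-100,50,20),(487,17)),((-92.5,25,44.5),(384,50)),((-48.5,25,44.5),(387,206))]
def W(v,m):
    a=np.radians(v[2]);return np.array([v[0]+m[0]*np.cos(a)-m[1]*np.sin(a),v[1]+m[0]*np.sin(a)+m[1]*np.cos(a),m[2]])
r=least_squares(lambda v:np.concatenate([proj(c,W(v,m))-S(u) for m,u in obs]),[577,36,-12])
print(r.x); print(r.fun.reshape(-1,2)); print("anvil",W(r.x,(-70.5,0,44.5)),"track",W(r.x,(78,0,20)))
a,b=[atz(c,S(u),20) for u in((487,17),(493,380))]; print("yaw right edge",np.degrees(np.arctan2(*(b-a)[[1,0]])))
a,b=[atz(c,S(u),20) for u in((145,25),(180,430))]; print("yaw left edge",np.degrees(np.arctan2(*(b-a)[[1,0]])))
E
python3 m7.py
```

```text
[579.4  37.2  -9.9]
[[-0.6 -1.1]
 [-0.9 -0.1]
 [-0.2  0.8]
 [ 1.7  0.5]]
anvil [510.   49.3  44.5] track [656.3  23.8  20. ]
yaw right edge -11.725285146394581
yaw left edge -11.635623772557416
```

Emit:
apply_moves(delta_pos=[[-0.08, -0.28, 0], [-0.16, -0.56, 0], [-0.246, -0.842, 0], [-0.246, -0.842, -0.3], [-0.246, -0.842, -0.6], [-0.246, -0.842, -0.8], [-0.246, -0.842, -0.8]], rot=[[0, 0, -0.006], [0, 0, -0.006], [0, 0, -0.006], [0, 0, -0.006], [0, 0, -0.006], [0, 0, -0.006], [0, 0, -0.006]], hand=[0, 0, 0, 0, 0, 0, 0])

```text
time_s: 11.55
ee_pos: [506.1, 47.8, 158.8]
ee_rot: [-179.8, -0.6, 168.9]
force: [-1.7, 0.8, -3.4]
gripper_width: 30.0
gripper_force: 30.0
```

Emit:
apply_moves(delta_pos=[[0, 0, -0.2], [0, 0, -0.4], [0, 0, -0.6], [0, 0, -0.75], [0, 0, -0.85], [0, 0, -0.9], [0, 0, -0.9], [0, 0, -0.9]], rot=[[0, 0, 0], [0, 0, 0], [0, 0, 0], [0, 0, 0], [0, 0, 0], [0, 0, 0], [0, 0, 0], [0, 0, 0]], hand=[0, 0, 0, 0, 0, 0, 0, 0])

```text
time_s: 12.22
ee_pos: [511.3, 48.6, 56.7]
ee_rot: [180.0, 0.1, 168.9]
force: [-0.2, 0.2, -3.2]
gripper_width: 30.1
gripper_force: 30.0
```

```bash
python3 - <<'E'
from h import *
s=env.state(); print(s["ee_pos"],s["ee_rot"],s["force"])
for n in("scene","side"):
    p,c=grab(n); save(p,n+"2.png")
s1=cv2.imread("pics/side2.png")[140:240,250:390]; s2=cv2.imread("pics/scene2.png")[150:250,260:400]
cv2.imwrite("pics/c2.png",cv2.resize(np.hstack([s1,s2]),(800,286),interpolation=cv2.INTER_CUBIC))
E
```

```text
[511.25560986  48.62326609  56.74192019] [1.79963328e+02 1.20099956e-01 1.68908955e+02] [-0.15224521  0.16809255 -3.1770312 ]
```

View pics/c2.png

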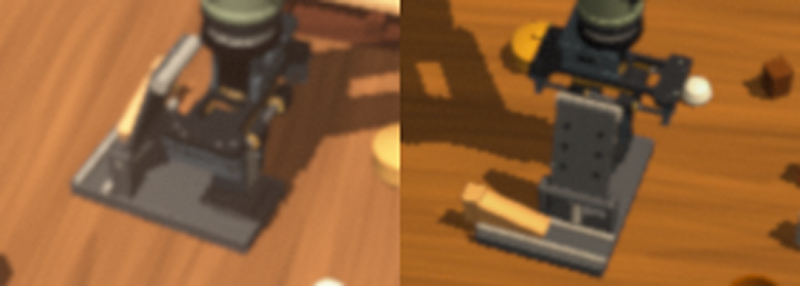

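The gripper sits over the anvil, clear of the plate. I'll lower the block gently.

Emit:
apply_moves(delta_pos=[[0, 0, -0.02], [0, 0, -0.035], [0, 0, -0.045], [0, 0, -0.045], [0, 0, -0.045]], rot=[[0, 0, 0], [0, 0, 0], [0, 0, 0], [0, 0, 0], [0, 0, 0]], hand=[0, 0, 0, 0, 0])

```text
time_s: 12.73
ee_pos: [509.9, 48.4, 50.1]
ee_rot: [180.0, -0.0, 168.9]
force: [-0.3, -0.5, -3.6]
gripper_width: 29.9
gripper_force: 30.0
```

Emit:
apply_moves(delta_pos=[[0, 0, -0.006], [0, 0, -0.012], [0, 0, -0.012]], rot=[[0, 0, 0], [0, 0, 0], [0, 0, 0]], hand=[0, 0, 0])

```text
time_s: 12.98
ee_pos: [510.2, 48.4, 49.6]
ee_rot: [180.0, 0.0, 168.9]
force: [-1.2, -0.0, 3.8]
gripper_width: 29.7
gripper_force: 30.0
```

Emit:
apply_moves(delta_pos=[[0, 0, 0], [0, 0, 0], [0, 0, 0], [0, 0, 0], [0, 0, 0.25], [0, 0, 0.5], [0, 0, 0.8], [0, 0, 1], [0, 0, 1]], rot=[[0, 0, 0], [0, 0, 0], [0, 0, 0], [0, 0, 0], [0, 0, 0], [0, 0, 0], [0, 0, 0], [0, 0, 0], [0, 0, 0]], hand=[0.6, 0.6, 0.6, 0.6, 0.6, 0.6, 0.6, 0.6, 0.6])

```text
time_s: 13.73
ee_pos: [513.5, 48.7, 174.1]
ee_rot: [179.8, 0.6, 168.9]
force: [0.5, 0.1, 0.1]
gripper_width: 54.6
gripper_force: 0.0
```

Emit:
apply_moves(delta_pos=[[0, 0, 0.3], [0, 0, 0.6], [0, 0, 0.7], [0.3, -0.06, 0.7], [0.6, -0.12, 0.7], [0.9, -0.18, 0.7], [0.9, -0.18, 0.7]], rot=[[0, 0, 0], [0, 0, 0], [0, 0, 0], [0, 0, 0], [0, 0, 0], [0, 0, 0], [0, 0, 0]], hand=[0.6, 0, 0, 0, 0, 0, 0])

```text
time_s: 14.32
ee_pos: [623.2, 25.5, 249.7]
ee_rot: [-180.0, 0.1, 168.8]
force: [-0.6, 0.5, -0.5]
gripper_width: 18.0
gripper_force: 0.0
```

```bash
cat > m8.py <<'E'
from h import *
np.set_printoptions(precision=1,suppress=True)
s=env.state(); print(s["ee_pos"],s["ee_rot"],s["time_s"],s["force"])
w,c=grab("wrist"); save(w,"w6.png")
for q in("middle_c","anvil_top","plate_edge","hinge_axis","wedge_butt","track"):
    print(q,[(np.array(r["position"]),round(r["score"],2)) for r in spotter.landmark_of(w,q)[:3]])
for q,X in(("anvil",(510.2,48.4,44.5)),("blockc",(510.2,48.4,67))): print(q,proj(c,X))
for r in spotter.trace(w,"middle_c")[:3]:
    print(np.array(r["box"]),round(r["score"],2))
    if np.hypot(*(np.array(r["box"][:2])-proj(c,(510,48,67))))<25: print(fitbox([(c,r["mask"])],510,48,15,15,44.5,89.5,[-11]))
E
python3 m8.py
```

```text
[623.2  25.5 249.7] [-180.     0.1  168.8] 14.3167 [-0.6  0.5 -0.5]
middle_c [(array([559.9,  17.3]), 0.83), (array([316.2,  59.4]), 0.8)]
anvil_top []
plate_edge [(array([315.7, 171.3]), 0.97)]
hinge_axis [(array([315.7, 176.9]), 0.79)]
wedge_butt [(array([203.5, 202.1]), 0.87)]
track [(array([315.9, 196.8]), 0.56)]
anvil [317.4  63.2]
blockc [317.3  60.7]
[318.5  61.   36.3  37.7] 0.95
(array([511.3,  49.1, -13.2]), np.float64(0.05930238061432158))
[561.3  20.1  67.6  40.1] 0.65
[ 40.9 106.8  77.  186.2] 0.42
```

```bash
python3 - <<'E'
import cv2
a=cv2.imread('pics/w6.png')[15:215,180:420]; cv2.imwrite('pics/w6c.png',cv2.resize(a,(720,600),interpolation=cv2.INTER_CUBIC))
E
```

```text
(no output)
```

View pics/w6c.png

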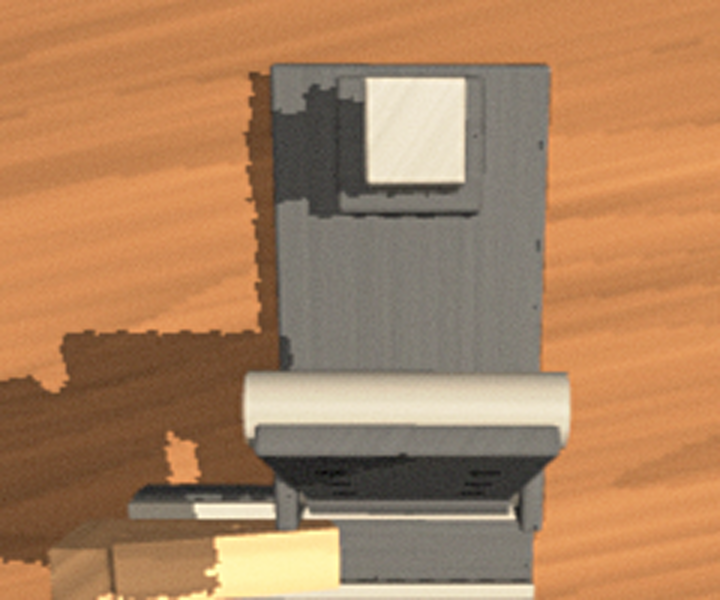

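The block stands centred on the anvil: its top spans crop x 365–466 against the anvil's 339–483, so it is about 1.4 mm off. The plate with its roller is still up. Next I'll push the plate down from behind.

Emit:
apply_moves(delta_pos=[[0.29, -0.058, 0], [0.29, -0.058, 0], [0.29, -0.058, -0.3], [0.29, -0.058, -0.6], [0.29, -0.058, -0.68], [0.29, -0.058, -0.68]], rot=[[0, 0, 0], [0, 0, 0], [0, 0, 0], [0, 0, 0], [0, 0, 0], [0, 0, 0]], hand=[0, 0, 0, 0, 0, 0])

```text
time_s: 15.22
ee_pos: [650.5, 20.0, 168.2]
ee_rot: [-179.9, -0.4, 168.9]
force: [-1.0, 0.4, 0.7]
gripper_width: 0.4
gripper_force: 0.0
```

Emit:
apply_moves(delta_pos=[[-0.163, 0.032, 0], [-0.311, 0.061, 0.007], [-0.392, 0.077, -0.012], [-0.493, 0.097, -0.053], [-0.572, 0.113, -0.095], [-0.648, 0.128, -0.146], [-0.717, 0.141, -0.204], [-0.781, 0.154, -0.268], [-0.838, 0.165, -0.34], [-0.838, 0.165, -0.34]], rot=[[0, 0, 0], [0, 0, 0], [0, 0, 0], [0, 0, 0], [0, 0, 0], [0, 0, 0], [0, 0, 0], [0, 0, 0], [0, 0, 0], [0, 0, 0]], hand=[0, 0, 0, 0, 0, 0, 0, 0, 0, 0])

```text
time_s: 16.05
ee_pos: [551.4, 40.0, 131.6]
ee_rot: [180.0, 0.0, 168.9]
force: [-0.1, 0.1, 0.3]
gripper_width: 0.3
gripper_force: 0.0
```

Emit:
apply_moves(delta_pos=[[-0.025, 0.005, -0.038], [-0.05, 0.01, -0.077], [-0.068, 0.013, -0.108], [-0.084, 0.016, -0.14], [-0.09, 0.018, -0.157], [-0.099, 0.019, -0.174], [-0.099, 0.019, -0.174], [-0.099, 0.019, -0.174]], rot=[[0, 0, 0], [0, 0, 0], [0, 0, 0], [0, 0, 0], [0, 0, 0], [0, 0, 0], [0, 0, 0], [0, 0, 0]], hand=[0, 0, 0, 0, 0, 0, 0, 0])

```text
time_s: 16.72
ee_pos: [540.5, 42.0, 109.4]
ee_rot: [180.0, -0.0, 168.9]
force: [-0.3, -1.0, -0.7]
gripper_width: 0.6
gripper_force: 0.0
```

Emit:
apply_moves(delta_pos=[[0, 0, -0.012], [0, 0, -0.024], [0, 0, -0.036], [0, 0, -0.048], [0, 0, -0.048], [0, 0, -0.048]], rot=[[0, 0, 0], [0, 0, 0], [0, 0, 0], [0, 0, 0], [0, 0, 0], [0, 0, 0]], hand=[0, 0, 0, 0, 0, 0])

```text
time_s: 17.22
ee_pos: [540.6, 42.0, 105.3]
ee_rot: [180.0, 0.1, 168.9]
force: [-2.6, -0.4, 10.1]
gripper_width: 0.7
gripper_force: 4.4
```

```bash
cat > m9.py <<'E'
from h import *
import sys
np.set_printoptions(precision=1,suppress=True)
s=env.state(); print(s["ee_pos"],s["time_s"],s["force"])
e=np.array([.981,-.193]);A=np.array([510.6,48.2])
def B(x,z): return np.r_[A+(x+70.5)*e,z]
V={n:grab(n) for n in("scene","side")}
for n in V: save(V[n][0],n+sys.argv[1])
for q in("plate_edge","tail_end"):
    for n,(p,c) in V.items():
        print(q,n,[(np.array(r["position"]),round(r["score"],2)) for r in spotter.landmark_of(p,q)[:2]])
for t in(.35,.6,.9,1.3):
    f=B(45-120*np.cos(t)+4*np.sin(t),65+120*np.sin(t)+4*np.cos(t)); g=B(45+35*np.cos(t),65-35*np.sin(t))
    print(t,*[(proj(c,f),proj(c,g)) for p,c in V.values()])
E
python3 m9.py 3.png
```

```text
[540.6  42.  105.3] 17.2167 [-2.6 -0.4 10.1]
plate_edge scene [(array([333.5, 183.3]), 0.67)]
plate_edge side [(array([330.9, 190. ]), 0.63)]
tail_end scene [(array([306.6, 167.1]), 0.74), (array([317.7, 225.7]), 0.67)]
tail_end side [(array([288.1, 185.4]), 0.95)]
0.35 (array([332.9, 186.1]), array([319.3, 228.9])) (array([332.1, 187.7]), array([288.2, 188. ]))
0.6 (array([331.5, 184.2]), array([319.7, 229.3])) (array([327.4, 179.1]), array([289.5, 190.3]))
0.9 (array([329. , 184.8]), array([320.5, 228.9])) (array([319.1, 169.6]), array([291.8, 192.9]))
1.3 (array([324.6, 190.6]), array([321.7, 227.1])) (array([305. , 159.6]), array([295.5, 195.6]))
```

Emit:
apply_moves(delta_pos=[[0, 0, 0.3], [0, 0, 0.6], [0, 0, 1], [0, -0.3, 1], [0.05, -0.6, 1], [0.05, -1, 1], [0.05, -1, 1]], rot=[[0, 0, 0], [0, 0, 0], [0, 0, 0], [0, 0, 0], [0, 0, 0], [0, 0, 0], [0, 0, 0]], hand=[0, 0, 0, 0.7, 0.7, 0.7, 0.7])

```text
time_s: 18.1
ee_pos: [546.5, -83.2, 224.0]
ee_rot: [-179.8, 0.1, 168.7]
force: [0.5, 0.3, 0.4]
gripper_width: 24.4
gripper_force: 0.0
```

Emit:
apply_moves(delta_pos=[[0, -0.35, 0.3], [0, -0.7, 0.3], [0, -1, 0.3], [0, -1, 0.3], [0, -1, 0.3]], rot=[[0, 0, 0.1], [0, 0, 0.1], [0, 0, 0.1], [0, 0, 0.1], [0, 0, 0.1]], hand=[0.7, 0.7, 0.7, 0.7, 0.7])

```text
time_s: 18.52
ee_pos: [546.2, -200.0, 259.3]
ee_rot: [180.0, -0.0, 177.3]
force: [-0.6, -0.0, 0.8]
gripper_width: 57.5
gripper_force: 0.0
```

```bash
python3 m2.py w7.png hammer_head hammer_grip hammer rest rest_head wedge_butt wedge track; python3 m9.py 4.png
```

```text
[ 546.1 -198.2  259.1] [179.9  -0.1 177.4] 18.5667
hammer_head [212.4 177.5] 0.72 [ 546.5 -320.5   40. ]
hammer_head [148.  239.7] 0.7 [ 619.6 -408.9   40. ]
hammer_grip [211.8 136.2] 0.65 [ 499.7 -315.    40. ]
hammer [215.9 181.2] 0.97 [ 554.4 -322.    24. ]
rest [220.8 176.5] 0.88 [ 553.8 -322.5    0. ]
rest_head [213.7 184.1] 0.79 [ 554.3 -320.    40. ]
wedge_butt [396.8 236.7] 0.97 [ 627.8 -107.9   45. ]
wedge [432.8 238.3] 0.67 [642.6 -56.3  20. ]
track [149.  242.7] 0.7 [ 631.5 -419.3   20. ]
track [492.4 247.2] 0.58 [658.5  20.8  20. ]
[ 546.5 -197.1  259.7] 18.9667 [-0.1 -0.4 -0.2]
plate_edge scene [(array([331.9, 184.8]), 0.67)]
plate_edge side [(array([331.8, 186.1]), 0.74)]
tail_end scene [(array([318.5, 230.2]), 0.74), (array([309.5, 168. ]), 0.25)]
tail_end side [(array([287.9, 184.6]), 0.86), (array([329.4, 187.4]), 0.19)]
0.35 (array([332.9, 186.1]), array([319.3, 228.9])) (array([332.1, 187.7]), array([288.2, 188. ]))
0.6 (array([331.5, 184.2]), array([319.7, 229.3])) (array([327.4, 179.1]), array([289.5, 190.3]))
0.9 (array([329. , 184.8]), array([320.5, 228.9])) (array([319.1, 169.6]), array([291.8, 192.9]))
1.3 (array([324.6, 190.6]), array([321.7, 227.1])) (array([305. , 159.6]), array([295.5, 195.6]))
```

```bash
cat > m10.py <<'E'
from h import *
np.set_printoptions(precision=1,suppress=True)
def fitboxes(views,v0,parts):
    def cost(v):
        a=np.radians(v[2]);R=np.array([[np.cos(a),-np.sin(a)],[np.sin(a),np.cos(a)]]);s=0
        for c,m in views:
            im=np.zeros((1600,2560),np.uint8)
            for x0,x1,y0,y1,z0,z1 in parts:
                P=np.array([proj(c,np.r_[R@[x,y]+v[:2],z]) for x in(x0,x1) for y in(y0,y1) for z in(z0,z1)])
                cv2.fillConvexPoly(im,cv2.convexHull((P*4+1.5).astype(np.float32)).astype(np.int32),1)
            M=np.repeat(np.repeat(m,4,0),4,1); s+=1-(M&(im>0)).sum()/(M|(im>0)).sum()
        return s
    x,y,w=v0
    r=minimize(cost,v0,method='Nelder-Mead',options=dict(initial_simplex=[[x,y,w],[x+6,y,w],[x,y+6,w],[x,y,w+8]],xatol=.1,fatol=1e-4,maxiter=90)); return r.x,r.fun
H=[(-16,16,-42,42,24,56),(-160,-16,-10,10,31,49)]
WD=[(-12,12,-51,-29,20,66),(-12,12,-29,51,20,36)]
if __name__=="__main__":
    print(env.state()["ee_pos"])
    V={n:grab(n) for n in("wrist","scene","side")}
    for n,(p,c) in V.items():
        L=spotter.trace(p,"hammer")
        for r in L[:2]:
            print(n,np.array(r["box"]),round(r["score"],2), proj(c,(530,-320,40)),np.bincount(np.arange(2)))
            if np.hypot(*(np.array(r["box"][:2])-proj(c,(510,-318,40))))<40: print(fitboxes([(c,r["mask"])],[548,-320,-5],H))
E
python3 m10.py
```

```text
[ 546.4 -198.   259.7]
wrist [210.9 113.4  80.9 171.1] 0.63 [209.2 162.7] [1 1]
(array([ 550.1, -318.5,   -5.3]), np.float64(0.07772457868427163))
scene [230.6 183.4  25.1  39.7] 0.95 [230.1 192.5] [1 1]
(array([ 547.8, -320.1,   -4.5]), np.float64(0.14237018520622657))
scene [294.8 224.3  31.6  22.3] 0.46 [230.1 192.5] [1 1]
side [367.8 133.6  53.2  25. ] 0.62 [352.8 133.8] [1 1]
(array([ 546.9, -320.7,   -5.8]), np.float64(0.19608926204153776))
side [367.1 245.8  13.7  17.5] 0.2 [352.8 133.8] [1 1]
```

Emit:
apply_moves(delta_pos=[[-0.14, -0.35, -0.1], [-0.28, -0.7, -0.3], [-0.388, -0.97, -0.6], [-0.388, -0.97, -0.9], [-0.388, -0.97, -0.9], [-0.388, -0.97, -0.9]], rot=[[0, 0, -0.031], [0, 0, -0.031], [0, 0, -0.031], [0, 0, -0.031], [0, 0, -0.031], [0, 0, -0.031]], hand=[0.7, 0.7, 0.7, 0.6, 0.6, 0.6])

```text
time_s: 20.07
ee_pos: [497.4, -313.8, 148.2]
ee_rot: [179.8, -0.4, 174.7]
force: [-0.1, 0.0, -0.6]
gripper_width: 54.9
gripper_force: 0.0
```

Emit:
apply_moves(delta_pos=[[0, 0, -0.2], [0, 0, -0.5], [0, 0, -0.8], [0, 0, -0.95], [0, 0, -1], [0, 0, -1], [0, 0, -1]], rot=[[0, 0, 0], [0, 0, 0], [0, 0, 0], [0, 0, 0], [0, 0, 0], [0, 0, 0], [0, 0, 0]], hand=[0.5, 0.5, 0.5, 0.5, 0.5, 0.5, 0.5])

```text
time_s: 20.65
ee_pos: [501.8, -314.7, 33.8]
ee_rot: [-179.9, 0.2, 174.9]
force: [-0.2, -0.9, 0.5]
gripper_width: 46.0
gripper_force: 0.0
```

Emit:
apply_moves(delta_pos=[[0, 0, -0.05], [0, 0, -0.09], [0, 0, -0.09], [0, 0, -0.09], [0, 0, -0.09], [0, 0, -0.09], [0, 0, -0.09], [0, 0, -0.09]], rot=[[0, 0, 0], [0, 0, 0], [0, 0, 0], [0, 0, 0], [0, 0, 0], [0, 0, 0], [0, 0, 0], [0, 0, 0]], hand=[0.5, 0.5, 0, 0, 0, 0, 0, 0], newtons=60)

```text
time_s: 21.32
ee_pos: [499.9, -314.7, 21.2]
ee_rot: [-180.0, 0.0, 174.8]
force: [-0.4, -0.7, 1.2]
gripper_width: 19.7
gripper_force: 60.0
```

Emit:
apply_moves(delta_pos=[[0, 0, 0.1], [0, 0, 0.3], [0, 0, 0.6], [0, 0, 0.8], [0, 0, 0.8]], rot=[[0, 0, 0], [0, 0, 0], [0, 0, -0.07], [0, 0, -0.07], [0, 0, -0.07]], hand=[0, 0, 0, 0, 0])

```text
time_s: 21.73
ee_pos: [502.4, -316.2, 121.8]
ee_rot: [-179.8, 0.5, 168.8]
force: [1.5, -0.8, -2.1]
gripper_width: 19.6
gripper_force: 60.0
```

Emit:
apply_moves(delta_pos=[[0.15, 0.3, 0], [0.3, 0.6, 0], [0.5, 0.9, 0], [0.578, 0.9, 0], [0.578, 0.9, 0]], rot=[[0, 0, 0], [0, 0, 0], [0, 0, 0], [0, 0, 0], [0, 0, 0]], hand=[0, 0, 0, 0, 0])

```text
time_s: 22.15
ee_pos: [570.6, -204.1, 114.9]
ee_rot: [180.0, -0.1, 169.1]
force: [0.3, -0.6, -3.5]
gripper_width: 19.6
gripper_force: 60.0
```

```bash
cat > m11.py <<'E'
from h import *
import sys
np.set_printoptions(precision=1,suppress=True)
s=env.state();print(s["ee_pos"],s["ee_rot"],s["time_s"],s["force"],s["gripper_width"])
O=np.array([579.8,34.6]);e=np.array([.981,-.193]);f=np.array([.193,.981])
bb=lambda X:np.r_[(X[:2]-O)@e,(X[:2]-O)@f,X[2]]
print("tcp base",bb(np.array(s["ee_pos"])))
V={n:grab(n) for n in("wrist","scene","side")}
for n in V: save(V[n][0],n+sys.argv[1])
for q,z in(("wedge_butt",45),("wedge",20),("hammer_head",s["ee_pos"][2]+18.8)):
    L={}
    for n,(p,c) in V.items():
        for r in spotter.landmark_of(p,q)[:2]:
            X=bb(atz(c,r["position"],z)); print(q,n,round(r["score"],2),X)
E
python3 m11.py 5.png
```

```text
[ 570.6 -204.1  114.9] [180.   -0.1 169.1] 22.15 [ 0.3 -0.6 -3.5] 19.602863517484746
tcp base [  37.  -235.9  114.9]
wedge_butt wrist 0.66 [  76.9 -131.1   45. ]
wedge_butt scene 0.54 [  79.7 -136.8   45. ]
wedge_butt side 0.69 [  72.4 -119.9   45. ]
wedge_butt side 0.48 [  86.9 -349.2   45. ]
wedge wrist 0.85 [ 77.8 -79.3  20. ]
wedge wrist 0.36 [ 164.6 -237.4   20. ]
wedge scene 0.65 [-179.2   73.    20. ]
wedge scene 0.63 [ 72.  -91.5  20. ]
wedge side 0.73 [ 78.2 -77.2  20. ]
wedge side 0.2 [-62.6 -25.7  20. ]
hammer_head wrist 0.85 [  85.  -236.   133.7]
hammer_head scene 0.76 [  90.9 -227.1  133.7]
```

Emit:
apply_moves(delta_pos=[[0, 0.2, -0.2], [0, 0.344, -0.45], [0, 0.344, -0.65], [0, 0.344, -0.74], [0, 0.344, -0.74], [0, 0.344, -0.74]], rot=[[0, 0, 0], [0, 0, 0], [0, 0, 0], [0, 0, 0], [0, 0, 0], [0, 0, 0]], hand=[0, 0, 0, 0, 0, 0])

```text
time_s: 23.25
ee_pos: [569.7, -165.7, 28.4]
ee_rot: [-180.0, 0.0, 168.8]
force: [0.7, 0.3, -3.8]
gripper_width: 19.9
gripper_force: 60.0
```

```bash
python3 m11.py 6.png
```

```text
[ 569.7 -165.7   28.4] [-180.     0.   168.8] 23.25 [ 0.7  0.3 -3.8] 19.910463312250375
tcp base [  28.8 -198.5   28.4]
wedge_butt scene 0.74 [-98.9 319.1  45. ]
wedge_butt scene 0.61 [-164.6 -131.    45. ]
wedge_butt side 0.66 [  85.7 -147.9   45. ]
wedge wrist 0.96 [ 76.7 -77.7  20. ]
wedge scene 0.86 [ 72.9 -80.9  20. ]
wedge side 0.72 [ 81.8 -97.   20. ]
wedge side 0.58 [  38.8 -322.7   20. ]
hammer_head wrist 0.84 [  77.7 -198.5   47.2]
hammer_head scene 0.85 [  77.8 -197.3   47.2]
hammer_head scene 0.57 [  75.8 -326.9   47.2]
hammer_head side 0.72 [  83.7 -198.3   47.2]
hammer_head side 0.64 [-73.6  11.8  47.2]
```

Emit:
apply_moves(delta_pos=[[0.035, 0.18, 0], [0.071, 0.36, 0], [0.071, 0.36, 0], [0.035, 0.18, 0], [0.024, 0.123, 0], [0.024, 0.123, 0]], rot=[[0, 0, 0], [0, 0, 0], [0, 0, 0], [0, 0, 0], [0, 0, 0], [0, 0, 0]], hand=[0, 0, 0, 0, 0, 0])

```text
time_s: 24.35
ee_pos: [571.8, -151.9, 28.1]
ee_rot: [-180.0, 0.0, 168.7]
force: [-0.3, 0.3, -4.0]
gripper_width: 19.7
gripper_force: 60.0
```

```bash
python3 m11.py 7.png
```

```text
[ 571.8 -151.9   28.1] [-180.     0.   168.7] 24.35 [-0.3  0.3 -4. ] 19.717294362233623
tcp base [  28.2 -184.5   28.1]
wedge_butt wrist 0.81 [  75.4 -102.1   45. ]
wedge_butt wrist 0.71 [ 58.4 -69.4  45. ]
wedge_butt scene 0.74 [19.7  4.7 45. ]
wedge_butt scene 0.72 [  87.4 -109.7   45. ]
wedge_butt side 0.75 [ 84.4 -94.4  45. ]
wedge_butt side 0.22 [  68.9 -185.4   45. ]
wedge wrist 0.72 [ 77.5 -51.   20. ]
wedge scene 0.77 [ 78.5 -53.   20. ]
hammer_head wrist 0.84 [  76.6 -183.7   46.9]
hammer_head scene 0.67 [  85.3 -181.6   46.9]
hammer_head scene 0.19 [  38.5 -367.8   46.9]
hammer_head side 0.63 [  69.1 -173.3   46.9]
```

Emit:
apply_moves(delta_pos=[[0.032, 0.163, 0], [0.068, 0.343, 0], [0.09, 0.455, 0], [0.09, 0.455, 0], [0.064, 0.327, 0], [0.04, 0.204, 0], [0.04, 0.204, 0]], rot=[[0, 0, 0], [0, 0, 0], [0, 0, 0], [0, 0, 0], [0, 0, 0], [0, 0, 0], [0, 0, 0]], hand=[0, 0, 0, 0, 0, 0, 0])

```text
time_s: 25.53
ee_pos: [576.4, -128.2, 28.1]
ee_rot: [-179.9, 0.0, 168.8]
force: [-0.5, 0.6, -4.1]
gripper_width: 19.6
gripper_force: 60.0
```

```bash
python3 m11.py 8.png
```

```text
[ 576.4 -128.2   28.1] [-179.9    0.   168.8] 25.5333 [-0.5  0.6 -4.1] 19.561242892486796
tcp base [  28.1 -160.4   28.1]
wedge_butt wrist 0.74 [ 74.1 -79.3  45. ]
wedge_butt scene 0.46 [-166.9 -127.1   45. ]
wedge_butt scene 0.3 [-120.6  -17.2   45. ]
wedge_butt side 0.74 [ 81.5 -76.9  45. ]
wedge wrist 0.61 [ 74.9 -28.9  20. ]
wedge scene 0.73 [ 68.9 -23.7  20. ]
wedge scene 0.49 [-178.7   68.2   20. ]
wedge side 0.73 [-144.2  445.2   20. ]
wedge side 0.7 [ 85.5 -30.9  20. ]
hammer_head wrist 0.62 [  77.1 -160.3   46.9]
hammer_head scene 0.85 [  78.2 -161.4   46.9]
hammer_head side 0.79 [  73.1 -147.3   46.9]
```

Emit:
apply_moves(delta_pos=[[0.032, 0.163, 0], [0.064, 0.327, 0], [0.081, 0.409, 0], [0.081, 0.409, 0], [0.048, 0.245, 0], [0.032, 0.163, 0], [0.032, 0.163, 0]], rot=[[0, 0, 0], [0, 0, 0], [0, 0, 0], [0, 0, 0], [0, 0, 0], [0, 0, 0], [0, 0, 0]], hand=[0, 0, 0, 0, 0, 0, 0])

```text
time_s: 26.72
ee_pos: [580.3, -108.1, 28.1]
ee_rot: [-180.0, -0.0, 168.7]
force: [0.0, 0.1, -4.3]
gripper_width: 19.9
gripper_force: 60.0
```

```bash
python3 m11.py 9.png
```

```text
[ 580.3 -108.1   28.1] [-180.    -0.   168.7] 26.7167 [ 0.   0.1 -4.3] 19.86642826087224
tcp base [  28.  -139.9   28.1]
wedge_butt wrist 0.87 [ 75.8 -63.2  45. ]
wedge_butt scene 0.8 [ 70.2 -75.6  45. ]
wedge_butt side 0.57 [ 54.4 -15.6  45. ]
wedge_butt side 0.5 [ 78.5 -51.5  45. ]
wedge scene 0.67 [ 61.7 -20.1  20. ]
wedge scene 0.51 [ 152.3 -438.    20. ]
wedge side 0.64 [ 75.2 -62.2  20. ]
wedge side 0.53 [ 82.7 -23.1  20. ]
hammer_head wrist 0.93 [  76.  -139.    46.9]
hammer_head scene 0.83 [  79.9 -130.3   46.9]
hammer_head scene 0.73 [23.5 -4.  46.9]
hammer_head side 0.87 [  74.9 -120.1   46.9]
```

Emit:
apply_moves(delta_pos=[[0.024, 0.123, 0], [0.048, 0.245, 0], [0.06, 0.302, 0], [0.06, 0.302, 0]], rot=[[0, 0, 0], [0, 0, 0], [0, 0, 0], [0, 0, 0]], hand=[0, 0, 0, 0])

```text
time_s: 27.65
ee_pos: [586.9, -73.7, 28.3]
ee_rot: [-179.6, -0.0, 168.9]
force: [-3.3, -15.1, -1.7]
gripper_width: 19.9
gripper_force: 60.0
```

Emit:
apply_moves(delta_pos=[[-0.024, -0.123, 0], [-0.04, -0.204, 0], [-0.04, -0.204, 0]], rot=[[0, 0, 0], [0, 0, 0], [0, 0, 0]], hand=[0, 0, 0])

```text
time_s: 27.9
ee_pos: [582.8, -96.1, 28.1]
ee_rot: [-180.0, 0.0, 168.7]
force: [-0.1, 0.7, -3.5]
gripper_width: 19.7
gripper_force: 60.0
```

```bash
python3 m11.py 10.png | grep -v hammer
```

```text
[582.8 -96.1  28.1] [-180.     0.   168.7] 27.9 [-0.1  0.7 -3.5] 19.66172903913804
tcp base [  28.2 -127.6   28.1]
wedge_butt wrist 0.29 [  69.3 -128.4   45. ]
wedge_butt scene 0.51 [ 73.8 -69.6  45. ]
wedge_butt scene 0.37 [-101.   322.8   45. ]
wedge_butt side 0.52 [ 73.8 -55.2  45. ]
wedge scene 0.76 [65.5 -9.4 20. ]
wedge scene 0.55 [ 7.9 -5.9 20. ]
wedge side 0.75 [ 78.6 -33.7  20. ]
```

Emit:
apply_moves(delta_pos=[[0.016, 0.082, 0], [0.042, 0.213, 0], [0.042, 0.213, 0]], rot=[[0, 0, 0], [0, 0, 0], [0, 0, 0]], hand=[0, 0, 0])

```text
time_s: 28.75
ee_pos: [586.8, -72.8, 28.2]
ee_rot: [-179.5, -0.1, 169.0]
force: [-5.0, -16.6, -2.2]
gripper_width: 19.5
gripper_force: 59.9
```

Emit:
apply_moves(delta_pos=[[-0.024, -0.123, 0], [-0.042, -0.213, 0], [-0.042, -0.213, 0]], rot=[[0, 0, 0], [0, 0, 0], [0, 0, 0]], hand=[0, 0, 0])

```text
time_s: 29.0
ee_pos: [582.8, -95.8, 28.1]
ee_rot: [-180.0, -0.0, 168.7]
force: [-0.2, 0.6, -4.0]
gripper_width: 19.5
gripper_force: 59.9
```

Emit:
apply_moves(delta_pos=[[0.016, 0.082, 0], [0.042, 0.213, 0], [0.042, 0.213, 0]], rot=[[0, 0, 0], [0, 0, 0], [0, 0, 0]], hand=[0, 0, 0])

```text
time_s: 29.25
ee_pos: [587.2, -72.1, 28.2]
ee_rot: [-179.5, -0.0, 169.0]
force: [-4.9, -18.5, -2.0]
gripper_width: 19.7
gripper_force: 59.8
```

Emit:
apply_moves(delta_pos=[[-0.024, -0.123, 0], [-0.042, -0.213, 0], [-0.042, -0.213, 0]], rot=[[0, 0, 0], [0, 0, 0], [0, 0, 0]], hand=[0, 0, 0])

```text
time_s: 29.5
ee_pos: [583.0, -95.1, 28.1]
ee_rot: [180.0, -0.0, 168.7]
force: [-0.2, -0.1, -3.4]
gripper_width: 19.9
gripper_force: 59.8
```

Emit:
apply_moves(delta_pos=[[0.016, 0.082, 0], [0.045, 0.229, 0], [0.045, 0.229, 0], [0.045, 0.229, 0]], rot=[[0, 0, 0], [0, 0, 0], [0, 0, 0], [0, 0, 0]], hand=[0, 0, 0, 0])

```text
time_s: 29.83
ee_pos: [586.8, -71.1, 28.1]
ee_rot: [-179.5, -0.1, 168.9]
force: [-5.9, -22.3, -1.6]
gripper_width: 19.8
gripper_force: 59.5
```

Emit:
apply_moves(delta_pos=[[-0.024, -0.123, 0], [-0.045, -0.229, 0], [-0.045, -0.229, 0]], rot=[[0, 0, 0], [0, 0, 0], [0, 0, 0]], hand=[0, 0, 0])

```text
time_s: 30.08
ee_pos: [583.0, -95.2, 28.1]
ee_rot: [180.0, 0.0, 168.7]
force: [0.5, 0.2, -3.4]
gripper_width: 19.6
gripper_force: 59.9
```

Emit:
apply_moves(delta_pos=[[0.016, 0.082, 0], [0.045, 0.229, 0], [0.045, 0.229, 0], [0.045, 0.229, 0]], rot=[[0, 0, 0], [0, 0, 0], [0, 0, 0], [0, 0, 0]], hand=[0, 0, 0, 0])

```text
time_s: 30.42
ee_pos: [586.9, -71.3, 28.2]
ee_rot: [-179.4, -0.1, 168.9]
force: [-6.1, -23.3, -0.2]
gripper_width: 19.8
gripper_force: 59.6
```

Emit:
apply_moves(delta_pos=[[-0.024, -0.123, 0], [-0.045, -0.229, 0], [-0.045, -0.229, 0]], rot=[[0, 0, 0], [0, 0, 0], [0, 0, 0]], hand=[0, 0, 0])

```text
time_s: 30.67
ee_pos: [583.0, -95.1, 28.1]
ee_rot: [180.0, -0.0, 168.8]
force: [1.2, 0.3, -4.4]
gripper_width: 19.6
gripper_force: 59.8
```

```bash
python3 m11.py 11.png; python3 - <<'E'
import cv2,numpy as np
a=cv2.imread('pics/side11.png')[140:240,240:370]; b=cv2.imread('pics/wrist11.png')[60:360,250:640]
b=cv2.resize(b,(390,300)); a=cv2.resize(a,(390,300),interpolation=cv2.INTER_CUBIC); cv2.imwrite('pics/c11.png',np.hstack([a,b]))
E
```

```text
[583.  -95.1  28.1] [180.   -0.  168.8] 30.6667 [ 1.2  0.3 -4.4] 19.59621046772005
tcp base [  28.2 -126.6   28.1]
wedge_butt scene 0.87 [ 79.7 -71.6  45. ]
wedge_butt side 0.49 [ 74.3 -48.3  45. ]
wedge scene 0.66 [ 74.9 -23.7  20. ]
wedge scene 0.28 [  18. -381.   20.]
wedge side 0.61 [-117.5  335.2   20. ]
wedge side 0.49 [ 85.6 -20.2  20. ]
hammer_head wrist 0.63 [  78.  -127.5   46.9]
hammer_head scene 0.82 [  79.8 -124.6   46.9]
hammer_head scene 0.74 [-94.2 322.8  46.9]
hammer_head side 0.65 [  85.4 -125.1   46.9]
```

View pics/c11.png

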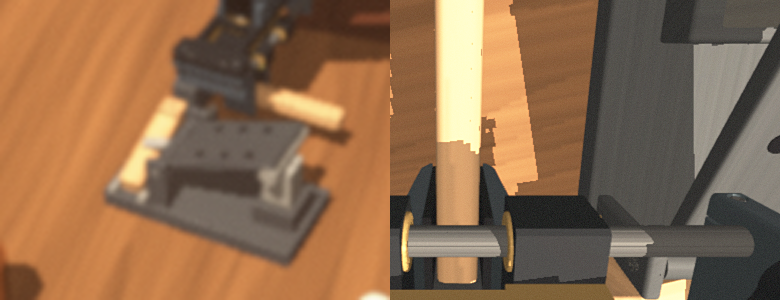

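The last two firm taps (about 23 N) stopped at the same place, so the wedge is tight. The picture shows the plate down on the block with the wedge under its tail. Next I'll return the hammer.

Emit:
apply_moves(delta_pos=[[-0.05, -0.25, 0], [-0.1, -0.5, 0.1], [-0.2, -0.7, 0.4], [-0.3, -0.8, 0.75], [-0.35, -0.9, 0.75], [-0.35, -0.9, 0.75]], rot=[[0, 0, 0], [0, 0, 0], [0, 0, 0], [0, 0, 0], [0, 0, 0], [0, 0, 0]], hand=[0, 0, 0, 0, 0, 0])

```text
time_s: 31.77
ee_pos: [541.7, -205.8, 121.7]
ee_rot: [-179.8, 0.4, 168.7]
force: [-0.6, -0.5, -3.0]
gripper_width: 19.5
gripper_force: 59.8
```

Emit:
apply_moves(delta_pos=[[-0.1, -0.3, 0], [-0.2, -0.6, 0], [-0.3, -0.8, 0], [-0.344, -0.932, 0], [-0.344, -0.932, 0], [-0.344, -0.932, 0], [-0.344, -0.932, 0]], rot=[[0, 0, 0.07], [0, 0, 0.07], [0, 0, 0.07], [0, 0, 0.07], [0, 0, 0.07], [0, 0, 0.07], [0, 0, 0.07]], hand=[0, 0, 0, 0, 0, 0, 0])

```text
time_s: 32.35
ee_pos: [499.8, -313.3, 117.3]
ee_rot: [179.9, -0.1, 174.8]
force: [-0.4, 0.5, -3.0]
gripper_width: 19.5
gripper_force: 59.8
```

```bash
cat > m12.py <<'E'
from m10 import *
s=env.state();print(s["ee_pos"],s["ee_rot"],s["time_s"],s["force"])
dz=s["ee_pos"][2]-21
for n in("wrist","scene","side"):
    p,c=grab(n); 
    for q,X in(("hammer_head",(549.5,-318.8,40+dz)),):
        print(n,[np.array(r["position"])-proj(c,X) for r in spotter.landmark_of(p,q)[:1]])
E
python3 m12.py
```

```text
[ 499.8 -313.3  117.3] [179.9  -0.1 174.8] 32.35 [-0.4  0.5 -3. ]
wrist [array([2. , 1.7])]
scene [array([ 1.3, -0.3])]
side [array([0.1, 0.3])]
```

Emit:
apply_moves(delta_pos=[[0, 0, -0.2], [0, 0, -0.45], [0, 0, -0.65], [0, 0, -0.74], [0, 0, -0.77], [0, 0, -0.77], [0, 0, -0.79], [0, 0, -0.808], [0, 0, -0.808], [0, 0, -0.808]], rot=[[0, 0, 0], [0, 0, 0], [0, 0, 0], [0, 0, 0], [0, 0, 0], [0, 0, 0], [0, 0, 0], [0, 0, 0], [0, 0, 0], [0, 0, 0]], hand=[0, 0, 0, 0, 0, 0, 0, 0, 0, 0])

```text
time_s: 33.48
ee_pos: [500.2, -314.7, 22.0]
ee_rot: [-180.0, 0.1, 174.8]
force: [0.2, 0.7, -2.9]
gripper_width: 19.4
gripper_force: 59.8
```

Emit:
apply_moves(delta_pos=[[0, 0, -0.005], [0, 0, -0.01], [0, 0, -0.01]], rot=[[0, 0, 0], [0, 0, 0], [0, 0, 0]], hand=[0, 0, 0])

```text
time_s: 33.73
ee_pos: [500.3, -314.7, 21.2]
ee_rot: [-180.0, 0.1, 174.8]
force: [-0.2, 0.9, 5.1]
gripper_width: 19.2
gripper_force: 59.9
```

Contact. I'll release, then lift clear.

Emit:
apply_moves(delta_pos=[[0, 0, 0], [0, 0, 0], [0, 0, 0], [0, 0, 0], [0, 0, 0], [0, 0, 0.3], [0, 0, 0.6], [0, 0, 1], [0, 0, 1]], rot=[[0, 0, 0], [0, 0, 0], [0, 0, 0], [0, 0, 0], [0, 0, 0], [0, 0, 0], [0, 0, 0], [0, 0, 0], [0, 0, 0]], hand=[0.6, 0.6, 0.6, 0.6, 0.6, 0.6, 0.6, 0.6, 0.6])

```text
time_s: 34.48
ee_pos: [503.3, -316.7, 147.1]
ee_rot: [-179.7, 0.7, 174.8]
force: [1.1, -1.3, 0.8]
gripper_width: 55.1
gripper_force: 0.0
```

Emit:
apply_moves(delta_pos=[[0, 0.1, 0.3], [0.1, 0.4, 0.6], [0.38, 1, 1], [0.38, 1, 1], [0.38, 1, 1], [0.38, 1, 1]], rot=[[0, 0, 0], [0, 0, 0], [0, 0, 0], [0, 0, 0], [0, 0, 0], [0, 0, 0]], hand=[0.6, 0.6, 0.6, 0.6, 0.6, 0.6])

```text
time_s: 34.98
ee_pos: [548.1, -191.8, 263.1]
ee_rot: [-180.0, 0.4, 175.1]
force: [0.2, -0.3, -0.5]
gripper_width: 54.8
gripper_force: 0.0
```

```bash
python3 m10.py; python3 m11.py 12.png|grep -v hammer; python3 m9.py 13.png|head -5
```

```text
[ 548.1 -191.8  263.1]
scene [230.5 184.7  27.8  40.4] 0.85 [230.1 192.5] [1 1]
(array([ 550.8, -318.9,   -3.7]), np.float64(0.21630021871762406))
side [365.3 131.6  55.4  21.2] 0.84 [352.8 133.8] [1 1]
(array([ 549.7, -317.9,   -3.3]), np.float64(0.22329665444036906))
[ 544.5 -195.4  258.7] [180.   -0.1 174.7] 35.2833 [-0.5  0.2  0.6] 54.59052503296634
tcp base [   9.8 -232.4  258.7]
wedge_butt wrist 0.6 [ 72.5 -60.3  45. ]
wedge_butt scene 0.64 [ 73.8 -62.8  45. ]
wedge_butt side 0.76 [ 76.8 -60.1  45. ]
wedge_butt side 0.68 [-38.3 -64.7  45. ]
wedge wrist 0.55 [77.9 -6.1 20. ]
wedge wrist 0.3 [-65.5  67.9  20. ]
wedge scene 0.58 [ 69.6 -28.5  20. ]
wedge side 0.65 [75.6 -5.9 20. ]
wedge side 0.25 [-21.3 262.2  20. ]
[ 545.4 -194.4  260. ] 35.8833 [-0.3  0.  -0.3]
plate_edge scene [(array([333.9, 186.6]), 0.69)]
plate_edge side [(array([330.5, 188.3]), 0.61), (array([360.8, 135.3]), 0.58)]
tail_end scene [(array([315.2, 231.3]), 0.96), (array([331. , 185.9]), 0.54)]
tail_end side [(array([290. , 187.2]), 0.76), (array([275.5, 266.5]), 0.67)]
```

```bash
python3 - <<'E'
from h import *
for n,(x,y,w,h) in dict(scene=(205,160,60,55),side=(325,110,80,45)).items():
    a=cv2.imread(f"pics/{n}1.png",0)[y:y+h,x:x+w].astype(np.float32);b=cv2.imread(f"pics/{n}13.png",0)[y:y+h,x:x+w].astype(np.float32)
    print(n,cv2.phaseCorrelate(a,b,cv2.createHanningWindow((w,h),cv2.CV_32F)),np.abs(a-b).mean())
w,c=grab("wrist")
for q in("hammer_head","hammer_grip"): print(q,[atz(c,r["position"],40) for r in spotter.landmark_of(w,q)[:1]])
E
```

```text
scene ((0.06262413514463816, 0.4587547388420745), 0.5277028120888604) 11.735455
side ((-0.5495907256577439, 0.5602316744438127), 0.4880564753214518) 11.133695
hammer_head [array([ 550.7909646 , -320.56064859,   40.        ])]
hammer_grip [array([ 500.17784668, -313.66943866,   40.        ])]
```

The hammer is back where it lay, to within about a millimetre. I'm handing the job in.

```bash
python3 -c "
from workcell import env
print(env.job_done())"
```

```text
the job is handed in; nothing more can be done
None
```

The job is handed in at about 36 s: the middle block is centred on the anvil to within 1–2 mm, the plate is down on it, and the wedge is tight (the last two firm taps, about 23 N, stopped at the same point). The hammer is back on its rest to within about a millimetre, and I did not touch the other two blocks or anything else.

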